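# Count six railing balls on the tilting board

## Robot

A 6-joint arm with a two-finger parallel gripper is mounted at the origin on the work surface. World frame = base frame: x ahead of the robot, y to its left, z up, the work surface at z = 0. Lengths are in m, angles in rad, forces in N, time in s.
With the tool pointing down it reaches from about 0.3 to 0.875 m from the base axis. Payload 6.4 kg.
Tool frame: the origin (TCP) lies midway between the tips of the shut fingers; the grasp point (between the pads) lies 19 mm behind it; z points along the fingers, y is the line along which they close (so a half turn about z gives the same grasp; the last joint's range is limited). The gripper opens to 88 mm and grips with 3 to 60 N. Pads are 18 mm wide; open, the fingers measure 123 mm over their backs; the gripper's body (75 mm by 187 mm) begins 45 mm behind the grasp point.
Start: joints at [1.122, 0.181, 1.607, -0, 1.354, -0.206], TCP at [0.138, 0.558, 0.239] pointing down, gripper open.
Joint ranges: [-2.99, 2.99], [-0.89, 2.07], [0.3, 2.58], [-1.14, 4.28], [0, 2.63], [-3.12, 3.12]. Speed limits (rad/s): [2.57, 2.57, 3.01, 3.14, 3.14, 3.14].

## Interface

Orientations are given as a unit quaternion [w, x, y, z].
In Python, from cell import r gives the robot as it stands. The module is installed in compiled form; this text tells all that it offers.
- The arm moves only by the tool carry_out, never from a script. Its argument "moves" is a list of rows, each an object of numbers: "tx", "ty", "tz": the shift along the tool's x, y, z normalised to -1 to 1, where 1 is 0.2 m; "rx", "ry", "rz": the turn, a rotation vector about the tool's x, y, z normalised to -1 to 1, where 1 is pi rad. A call has 1 to 20 rows; each row is the pose to reach, as a shift and turn from the pose commanded when the call began, along the tool's axes at that moment, turning the shorter way round; what a row does not reach only later rows make up. A row lasts 1/12 s, in which the tool goes at most 41.7 mm and 7.16 degrees, less where a joint would pass 70% of its speed; a pose out of reach is approached as far as the arm can. A call with a number of a shift or a turn outside -1 to 1 is refused whole. A call with a gripper value outside its range is refused whole. "fingers" is the opening, from -1 (shut) to 1 (fully open), set as the call begins (left out, the last holds). The fingers move at their own pace and stop on an object; "force" is the grip in N (left out, the last holds). Time passes only in rows, so rows that repeat a pose let the fingers close. It gives the time, the measured TCP pose, the force, the opening and the grip force at its end, in the units of the state.
- r.sense(): the state, without advancing time (a new reading comes with each control period).
- r.camera(name): name is "side" or "top"; returns (picture, depth): 480x640x3 uint8, red, green, blue; 480x640 float32, m along the optical axis (not along the pixel's ray), 0 where there is no reading.
- r.camera_model(name): a dict with "K" (3x3 intrinsics, pixels), "xyz" and "orientation" of the camera in the world. Camera axes: x right, y up, looking along -z (the intrinsics and any distortion apply to the point x, -y, -z); pixel columns grow to the right and rows downward; lengths in m; the calibration is good to about 2 mm. A picture is of the moment at which its call begins. camera_model takes no time and is no camera call.
- r.close_job(): hands the job in; it is judged then, once.
Trained networks look in the newest picture that a camera, given by its name, has taken for a name from the list of things; names that differ only in an ending like _2 or _b are one class to them, and where a whole thing is asked for, a point or a joint stands for the part that bears it (a point fixed in the world has none). Each returns a list of dicts, best first, with "confidence" (0 to 1); they miss things now and then, are a little off and sometimes report something else, mostly with a low value. They report only what shows in the picture. A call takes as long as a camera call.
- r.regions_of(camera, thing): "mask" (480x640 bool, what is visible of it).
- r.place_of(camera, thing): "centre" ([x, y, z] in m, in the coordinates of the camera as it stood for that picture, good to about 4 mm: a listed point, or the origin of a listed thing).
The state is a dict: "time_s": time; "q": joint angles; "joint_velocities": joint speeds; "effort": joint torques, N m; "position": TCP position; "eef_rot": TCP orientation; "contact_force": force on the tool from outside, world axes, zero at the start; "wrist_torque": the same for the moment, N m; "width": finger opening in m; "finger_force": force on a finger pad.
Only numpy, scipy, OpenCV 4.12 (cv2) and the standard library are available. Lean on these libraries where they do the work, as an engineer would, in place of code of your own. Each camera call takes 0.05 s, during which the arm holds its last target. There are 200 camera calls.

## Task

Count out six steel balls on the tilting board: tilt it all the way forward (the red tab is its handle) so that the balls roll over the board and fill all six pockets, then tip it fully back so that the three left over run back into the yellow channel. Then swing the orange keeper flap shut over the channel and leave the board tipped back, moving it steadily enough that no ball jumps off, and leave the other things on the bench where they are.

Things in the scene. Friction and masses are not known exactly. Their poses are not given: they have to be found in the camera images.
- stand: Fixed blue steel stand of the counting board, its origin on the table at the centre of the foot; x along the lanes from the channel to the red tab (roughly away from the robot), y along the pivot, z up. Pivot 100 mm above the origin, uprights at y=+-62 mm.
- lamp (a point): Underside centre of the fixed LED light bar over the tab end: stand x=115, z=247 mm. 34 mm in stand x (98 to 132), 272 mm in y, 28 mm thick, on posts at x=123, y=+-130 mm. It blocks the way straight down to the tab: come with the tool leaning 25 to 40 degrees, gripper body towards the channel (stand -x).
- board (a joint): Tilt of the board about its pivot, 0 to 0.92 rad. 0 (start): tipped fully back, channel end down by 26 degrees, red tab up; 0.46 level; 0.92 tilted fully forward, tab end down by 26 degrees. Stiff friction hinge, stays where it is left; 5 to 10 N at the tab moves it.
- board_pivot (a point): Board frame, origin on the pivot at mid-board: x along the lanes to the tab, y along the pivot, z square to the board; turns with it. Green-walled board 190 x 100 mm, three lanes 26 mm wide at y=-31, 0, +31 mm, floor at z=+10. Outer walls rise to z=38, lane dividers to z=24 mm.
- pockets (a point): Middle of the six pockets, on the black floor (board x=28, z=10 mm). Two per lane at board x=+11 and +45 mm, 26 mm square, 23 mm deep, bottom red. A ball in a pocket shows 1 mm above the floor (centre at board z=-1 mm); others roll over it. Beyond them a plain landing to the far wall at x=90 mm.
- channel (a point): Middle of the channel: the yellow floor of the lanes, board x=-90 to -17, z=10 mm, against the end wall on the robot's side. A ball on the floor has its centre at board z=+22 mm.
- tab_grip (a point): Pinch point on the red tab, a fin standing on the board's far end: 8 mm thick (board y), board x=95 to 127 mm, top at z=60 mm. This point: board x=111, y=0, z=46 mm. Pinch across y; the fin can turn between the fingers. Arc about the pivot, in the stand's (x, z): (79, 191) mm tipped back to (120, 92) mm forward.
- flap (a joint): Orange keeper flap over the channel, hinged along board x on the +y wall's top. 0 shut, flat on the walls, its lip closing the channel mouth; opens up and out to +y, 1.9 rad fully open. Starts standing open at 1.70 to 1.88 rad. Light: under 1 N pushes it; pushed over towards -y it falls shut by itself below about 1.1 rad.
- flap_hinge (a point): Middle of the flap's hinge line: board x=-53.5, y=+47, z=40.5 mm. The flap is 75 mm along the hinge, 96 mm wide and 4 mm thick.
- flap_edge (a point): Middle of the flap's free edge, 96 mm from flap_hinge.
- ball1: Forged steel ball 24 mm across, 56 g, origin at its centre; starts in the channel of the lane at board y=-31 mm (three balls a lane, nine in all).
- ball2: Forged steel ball 24 mm across, 56 g, origin at its centre; starts in the channel of the lane at board y=-31 mm (three balls a lane, nine in all).
- ball3: Forged steel ball 24 mm across, 56 g, origin at its centre; starts in the channel of the lane at board y=-31 mm (three balls a lane, nine in all).
- ball4: Forged steel ball 24 mm across, 56 g, origin at its centre; starts in the channel of the lane at board y=0 mm (three balls a lane, nine in all).
- ball5: Forged steel ball 24 mm across, 56 g, origin at its centre; starts in the channel of the lane at board y=0 mm (three balls a lane, nine in all).
- ball6: Forged steel ball 24 mm across, 56 g, origin at its centre; starts in the channel of the lane at board y=0 mm (three balls a lane, nine in all).
- ball7: Forged steel ball 24 mm across, 56 g, origin at its centre; starts in the channel of the lane at board y=31 mm (three balls a lane, nine in all).
- ball8: Forged steel ball 24 mm across, 56 g, origin at its centre; starts in the channel of the lane at board y=31 mm (three balls a lane, nine in all).
- ball9: Forged steel ball 24 mm across, 56 g, origin at its centre; starts in the channel of the lane at board y=31 mm (three balls a lane, nine in all).
- wrench: Steel wrench 180 mm long lying on the bench, bystander.
- hammer: Hammer 260 mm long lying on the bench, bystander.
- angle: Offcut of angle steel, 140 x 40 x 40 mm, bystander; origin under its centre.
- spray: Upright spray can, 58 mm across, 170 mm high, bystander.
- clamp: Small blue screw clamp lying flat, about 120 x 80 mm, bystander.

How it is judged:
By the outcome, as a careful person would: the job done as asked, in the order asked, and still so for the second after the job is handed in, with the robot touching nothing.
It also fails if it takes over 59 s, if anything falls off the work surface, if the arm or the gripper's body presses on something with over 40 N, if the wrist force passes 120 N, or if a joint passes its speed limit or range.

## Working session

There is one attempt and no reset: what is moved stays moved. The work goes in short steps, Python scripts to look and compute and a tool call to move; the robot and the scene stay as the last step left them, time stands still between calls to the robot, and variables do not carry over. Pictures are saved under pics/ and viewed, at most 10 in all, crops included, and the job is handed in when it is done.

Besides the shell and the picture viewer there is one more tool, called after "Emit:" by a JSON object that holds its "api" and its "payload". carry_out: Moves the arm, as the interface text tells. Scaled input: -1 to 1 covers 0.2 m each way for a shift and pi rad each way for a turn. Its arguments: {"type":"object","properties":{"moves":{"type":"array","items":{"type":"object","properties":{"tx":{"type":"number","minimum":-1,"maximum":1},"ty":{"type":"number","minimum":-1,"maximum":1},"tz":{"type":"number","minimum":-1,"maximum":1},"rx":{"type":"number","minimum":-1,"maximum":1},"ry":{"type":"number","minimum":-1,"maximum":1},"rz":{"type":"number","minimum":-1,"maximum":1}}}},"fingers":{"type":"number"},"force":{"type":"number"}},"required":["moves"]}

```bash
mkdir -p pics; cat > h.py <<'E'
from cell import r
import numpy as np, cv2
from scipy.spatial.transform import Rotation as R
def rot(q): return R.from_quat([q[1],q[2],q[3],q[0]])
def w(cam,p):
    m=r.camera_model(cam); return rot(m["orientation"]).apply(p)+np.array(m["xyz"])
def loc(cam,t):
    try:
        return [(round(d["confidence"],2),np.round(w(cam,d["centre"]),4)) for d in r.place_of(cam,t)[:2]]
    except Exception as e: return str(e)
E
python3 - <<'E'
from h import *
s=r.sense();print(s["time_s"],s["position"],s["eef_rot"],s["width"])
for c in("side","top"):
    p,d=r.camera(c); cv2.imwrite(f"pics/{c}0.png",p[:,:,::-1]); m=r.camera_model(c);print(c,m["xyz"],m["orientation"])
    for t in("stand","lamp","board_pivot","pockets","tab_grip","flap_hinge","flap_edge","channel"): print(t,loc(c,t))
E
```

```text
0.0 [0.13799573 0.55765142 0.2378078 ] [-2.72341461e-04  1.21086438e-01  9.92641585e-01 -8.27667399e-04] 0.08810772036463452
side [ 0.20583166 -0.83248748  1.003458  ] [ 0.90737397  0.38988163 -0.06718179 -0.14195563]
stand [(0.89, array([0.5524, 0.0717, 0.0009]))]
lamp [(0.31, array([ 5.556e-01,  6.930e-02, -2.000e-04]))]
board_pivot [(0.88, array([0.5554, 0.0657, 0.0984])), (0.55, array([0.507 , 0.1297, 0.1121]))]
pockets [(0.81, array([0.578 , 0.0634, 0.1177]))]
tab_grip [(0.65, array([0.6347, 0.0538, 0.1888]))]
flap_hinge [(0.82, array([0.5049, 0.1291, 0.111 ])), (0.51, array([ 0.5967,  0.2724, -0.0009]))]
flap_edge [(0.56, array([0.4939, 0.0477, 0.0958]))]
channel [(0.65, array([0.5042, 0.0789, 0.0848]))]
top [0.38836162 0.03630353 1.35936921] [-0.70094139 -0.03331779  0.02631782  0.71195398]
stand [(0.72, array([0.5548, 0.0704, 0.0015])), (0.32, array([0.3446, 0.4554, 0.0032]))]
lamp [(0.63, array([0.6711, 0.0425, 0.2497]))]
board_pivot [(0.73, array([0.5539, 0.0706, 0.1   ])), (0.31, array([0.5229, 0.0741, 0.103 ]))]
pockets [(0.96, array([0.5786, 0.0648, 0.1189]))]
tab_grip [(0.72, array([0.6319, 0.0477, 0.1927]))]
flap_hinge [(0.61, array([0.5005, 0.1289, 0.1141])), (0.55, array([0.4711, 0.0575, 0.0868]))]
flap_edge [(0.65, array([0.4687, 0.165 , 0.1891]))]
channel [(0.95, array([0.5064, 0.0803, 0.0842]))]
```

View pics/side0.png

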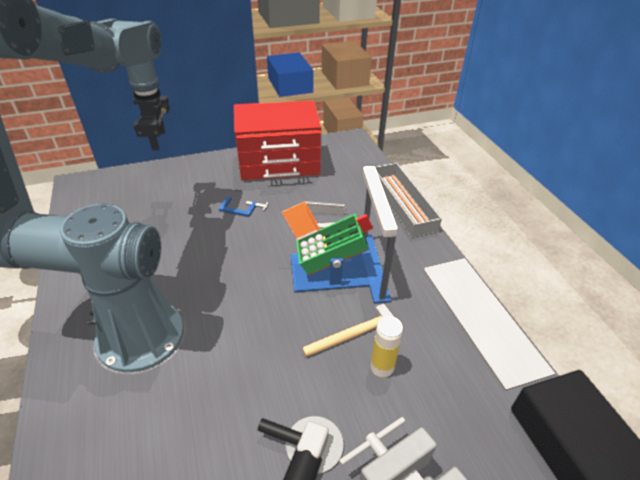

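View pics/top0.png

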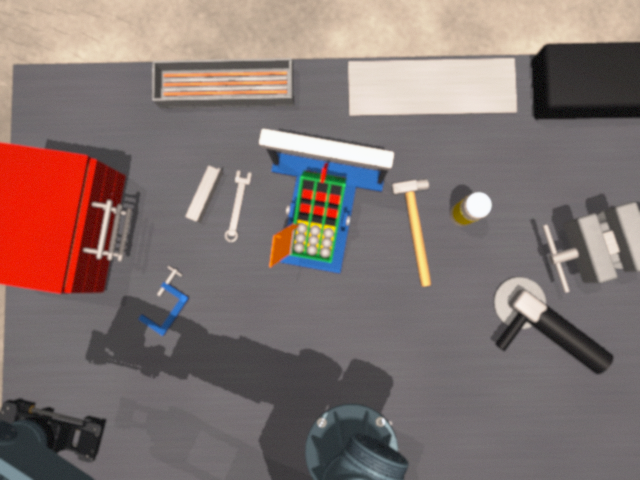

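The board is at about (318,215) in the top picture and (330,245) in the side picture. The lamp bar is at about (325,147) in the top picture. The flap stands open on the robot's-left side at about (282,245), and the bystanders are well clear. Next I'll fit the stand yaw from lamp-bar depth and board points.

```bash
cat >> h.py <<'E'
def cloud(cam):
    p,d=r.camera(cam); m=r.camera_model(cam);K=np.array(m["K"]);v,u=np.mgrid[:480,:640]
    c=np.stack([(u-K[0,2])/K[0,0]*d,-(v-K[1,2])/K[1,1]*d,-d],-1)
    return p,d,rot(m["orientation"]).apply(c.reshape(-1,3)).reshape(480,640,3)+np.array(m["xyz"])
E
python3 - <<'E'
from h import *
p,d,P=cloud("top")
k=(d>0)&(abs(P[...,2]-.275)<.008)&(abs(P[...,0]-.67)<.08)&(abs(P[...,1]-.05)<.2)
q=P[k][:,:2];c,sz,a=cv2.minAreaRect((q*1000).astype(np.float32));print("lamp",k.sum(),c,sz,a,np.median(P[k][:,2]))
x=q-q.mean(0);e=np.linalg.svd(x,full_matrices=0)[2];print(q.mean(0),np.degrees(np.arctan2(*e[0][::-1])))
hsv=cv2.cvtColor(p,cv2.COLOR_RGB2HSV)
near=(d>0)&(abs(P[...,0]-.55)<.16)&(abs(P[...,1]-.07)<.16)
red=near&((hsv[...,0]<6)|(hsv[...,0]>174))&(hsv[...,1]>150)&(P[...,2]>.15);print("tab",red.sum(),P[red].min(0),P[red].max(0),np.median(P[red],0))
gr=near&(abs(hsv[...,0].astype(int)-65)<15)&(hsv[...,1]>150)&(P[...,2]>.05)
c,sz,a=cv2.minAreaRect((P[gr][:,:2]*1000).astype(np.float32));print("board",c,sz,a)
orr=near&(abs(hsv[...,0].astype(int)-12)<5)&(hsv[...,1]>170)&(P[...,2]>.1)&(P[...,0]<.54)
print("flap",orr.sum());
yaw=np.radians(-13.)
Q=P[orr]-[.5545,.0695,.1];S=R.from_euler('z',-yaw).apply(Q);B=R.from_euler('y',np.radians(26.36)).apply(S)
print(np.percentile(B*1000,[2,50,98],axis=0).round())
E
```

```text
lamp 2288 (667.5055541992188, 46.875732421875) (271.8868103027344, 35.43883514404297) 78.61924743652344 0.2744542375634643
[0.66624432 0.04631271] 78.71178190557696
tab 51 [0.61346059 0.04678149 0.16784643] [0.65375673 0.05791361 0.21014865] [0.63317594 0.05304087 0.20184116]
board (551.8414916992188, 73.63396453857422) (107.21104431152344, 191.34103393554688) 78.6531982421875
flap 563
[[-88.  43.  47.]
 [-50.  61.  95.]
 [-17.  74. 131.]]
```

```bash
cat >> h.py <<'E'
O=np.array([.5543,.0692,0]);YAW=np.radians(-11.35);SY=R.from_euler('z',YAW)
def toolR(L):
    L=np.radians(L);z=SY.apply([np.sin(L),0,-np.cos(L)]);y=SY.apply([0,1,0]);return R.from_matrix(np.stack([np.cross(y,z),y,z],1))
def tcp_grasp(x,z,L,y=0,back=0):  # stand mm, grasp point -> world tcp
    T=toolR(L);return O+SY.apply(np.array([x,y,z])/1000)+T.apply([0,0,.019-back])
def delta(p,T,p0,T0):
    return np.r_[T0.inv().apply(p-p0)/.2,(T0.inv()*T).as_rotvec()/np.pi].round(3)
def cur():
    s=r.sense();return np.array(s["position"]),rot(s["eef_rot"])
E
python3 - <<'E'
from h import *
p,T=cur();L=32;g=tcp_grasp(79,191,L,back=.09);print(g)
print(delta(g,toolR(L),p,T));print(delta(g+[0,0,.1],toolR(L),p,T))
E
```

```text
[0.59486656 0.06105718 0.25121141]
[-2.814 -1.864 -0.062 -0.004 -0.178 -0.014]
[-2.814 -1.864 -0.562 -0.004 -0.178 -0.014]
```

Emit:
{"api": "carry_out", "payload": {"moves": [{"tx": -0.5, "ty": -0.3, "tz": -0.6}, {"tx": -0.94, "ty": -0.62, "tz": -0.6}, {"tx": -0.94, "ty": -0.62, "tz": -0.6}, {"tx": -0.94, "ty": -0.62, "tz": -0.6}, {"tx": -0.94, "ty": -0.62, "tz": -0.6}, {"tx": -0.94, "ty": -0.62, "tz": -0.6}, {"tx": -0.94, "ty": -0.62, "tz": -0.6}, {"tx": -0.94, "ty": -0.62, "tz": -0.6}], "fingers": 0.2, "force": 15}}

```text
invalid input at $.moves[0]: expected keys tx, ty, tz, rx, ry, rz
```

Emit:
{"api": "carry_out", "payload": {"moves": [{"tx": -0.94, "ty": -0.62}, {"tx": -0.94, "ty": -0.62}, {"tx": -0.94, "ty": -0.62}, {"tx": -0.94, "ty": -0.62}, {"tx": -0.94, "ty": -0.62}, {"tx": -0.94, "ty": -0.62}, {"tx": -0.94, "ty": -0.62}]}}

```text
invalid input at $.moves[0]: expected keys tx, ty, tz, rx, ry, rz
```

Emit:
{"api": "carry_out", "payload": {"moves": [{"tx": -0.94, "ty": -0.62}, {"tx": -0.94, "ty": -0.62}, {"tx": -0.94, "ty": -0.62}, {"tx": -0.94, "ty": -0.62, "ry": -0.178, "rz": -0.014}, {"tx": -0.94, "ty": -0.62, "ry": -0.178, "rz": -0.014}, {"tx": -0.94, "ty": -0.62, "ry": -0.178, "rz": -0.014}, {"tx": -0.94, "ty": -0.62, "ry": -0.178, "rz": -0.014}, {"tx": -0.94, "ty": -0.62, "ry": -0.178, "rz": -0.014}, {"tx": -0.94, "ty": -0.62, "ry": -0.178, "rz": -0.014}, {"tx": -0.94, "ty": -0.62, "ry": -0.178, "rz": -0.014}]}}

```text
invalid input at $.moves[0]: expected keys tx, ty, tz, rx, ry, rz
```

```bash
python3 - <<'E'
from h import *
p,T=cur();L=32;s=r.sense();print(s["time_s"],p,s["q"],s["width"])
print(delta(tcp_grasp(79,191,L,back=.09),toolR(L),p,T))
print(delta(tcp_grasp(79,191,L),toolR(L),p,T))
E
```

```text
0.95 [0.13825097 0.55815909 0.23872886] [ 1.12167531e+00  1.80797700e-01  1.60697292e+00 -7.87726525e-06
  1.35380378e+00 -2.06331522e-01] 0.0881642098246279
[-2.814 -1.864 -0.062 -0.004 -0.178 -0.014]
[-3.052 -1.853  0.319 -0.004 -0.178 -0.014]
```

Emit:
{"api": "carry_out", "payload": {"moves": [{"tx": -0.94, "ty": -0.62, "tz": -0.6, "rx": 0, "ry": 0, "rz": 0}, {"tx": -0.94, "ty": -0.62, "tz": -0.6, "rx": 0, "ry": 0, "rz": 0}, {"tx": -0.94, "ty": -0.62, "tz": -0.6, "rx": 0, "ry": 0, "rz": 0}, {"tx": -0.94, "ty": -0.62, "tz": -0.6, "rx": 0, "ry": 0, "rz": 0}, {"tx": -0.94, "ty": -0.62, "tz": -0.6, "rx": 0, "ry": 0, "rz": 0}, {"tx": -0.94, "ty": -0.62, "tz": -0.6, "rx": 0, "ry": 0, "rz": 0}, {"tx": -0.94, "ty": -0.62, "tz": -0.6, "rx": 0, "ry": 0, "rz": 0}, {"tx": -0.94, "ty": -0.62, "tz": -0.6, "rx": 0, "ry": 0, "rz": 0}], "fingers": 0.2, "force": 15}}

```text
time_s: 1.62
position: [0.2929, 0.3917, 0.3605]
eef_rot: [0.001, 0.123, 0.992, 0.001]
contact_force: [-0.8, 0.7, 0.6]
width: 0.0529
finger_force: 0.0
```

Emit:
{"api": "carry_out", "payload": {"moves": [{"tx": -0.94, "ty": -0.62, "tz": 0, "rx": 0, "ry": 0, "rz": 0}, {"tx": -0.94, "ty": -0.62, "tz": 0, "rx": 0, "ry": 0, "rz": 0}, {"tx": -0.94, "ty": -0.62, "tz": 0, "rx": 0, "ry": 0, "rz": 0}, {"tx": -0.94, "ty": -0.62, "tz": 0, "rx": 0, "ry": 0, "rz": 0}, {"tx": -0.94, "ty": -0.62, "tz": 0, "rx": 0, "ry": 0, "rz": 0}, {"tx": -0.94, "ty": -0.62, "tz": 0, "rx": 0, "ry": 0, "rz": 0}, {"tx": -0.94, "ty": -0.62, "tz": 0, "rx": 0, "ry": 0, "rz": 0}]}}

```text
time_s: 2.2
position: [0.4449, 0.2255, 0.357]
eef_rot: [-0.001, 0.123, 0.992, -0.001]
contact_force: [0.5, -0.4, -1.1]
width: 0.0528
finger_force: 0.0
```

Emit:
{"api": "carry_out", "payload": {"moves": [{"tx": -0.94, "ty": -0.62, "tz": 0, "rx": 0, "ry": -0.178, "rz": -0.014}, {"tx": -0.94, "ty": -0.62, "tz": 0, "rx": 0, "ry": -0.178, "rz": -0.014}, {"tx": -0.94, "ty": -0.62, "tz": 0, "rx": 0, "ry": -0.178, "rz": -0.014}, {"tx": -0.94, "ty": -0.62, "tz": 0, "rx": 0, "ry": -0.178, "rz": -0.014}, {"tx": -0.94, "ty": -0.62, "tz": 0, "rx": 0, "ry": -0.178, "rz": -0.014}, {"tx": -0.94, "ty": -0.62, "tz": 0, "rx": 0, "ry": -0.178, "rz": -0.014}, {"tx": -0.94, "ty": -0.62, "tz": 0, "rx": 0, "ry": -0.178, "rz": -0.014}, {"tx": -0.94, "ty": -0.62, "tz": 0, "rx": 0, "ry": -0.178, "rz": -0.014}, {"tx": -0.94, "ty": -0.62, "tz": 0, "rx": 0, "ry": -0.178, "rz": -0.014}]}}

```text
time_s: 2.95
position: [0.5956, 0.0636, 0.3582]
eef_rot: [0.273, 0.094, 0.957, -0.033]
contact_force: [-0.3, 1.0, -0.1]
width: 0.0528
finger_force: 0.0
```

```bash
python3 - <<'E'
from h import *
p,T=cur();L=32;s=r.sense();print(s["time_s"],p,s["q"],s["width"])
print(delta(tcp_grasp(79,191,L,back=.09),toolR(L),p,T))
print(delta(tcp_grasp(79,191,L),toolR(L),p,T))
E
```

```text
2.95 [0.59558332 0.06356412 0.35817817] [-0.04342531 -0.17692391  1.81974933 -0.11242559  0.95081747 -1.37842026] 0.05275977315195171
[ 0.284 -0.007  0.453 -0.003 -0.     0.002]
[ 0.284 -0.003  0.903 -0.003 -0.     0.002]
```

Emit:
{"api": "carry_out", "payload": {"moves": [{"tx": 0.284, "ty": -0.006, "tz": 0.45, "rx": -0.003, "ry": 0, "rz": 0.002}, {"tx": 0.284, "ty": -0.006, "tz": 0.45, "rx": -0.003, "ry": 0, "rz": 0.002}, {"tx": 0.284, "ty": -0.006, "tz": 0.45, "rx": -0.003, "ry": 0, "rz": 0.002}, {"tx": 0.284, "ty": -0.006, "tz": 0.45, "rx": -0.003, "ry": 0, "rz": 0.002}, {"tx": 0.284, "ty": -0.005, "tz": 0.55, "rx": -0.003, "ry": 0, "rz": 0.002}, {"tx": 0.284, "ty": -0.005, "tz": 0.65, "rx": -0.003, "ry": 0, "rz": 0.002}, {"tx": 0.284, "ty": -0.004, "tz": 0.75, "rx": -0.003, "ry": 0, "rz": 0.002}, {"tx": 0.284, "ty": -0.003, "tz": 0.83, "rx": -0.003, "ry": 0, "rz": 0.002}, {"tx": 0.284, "ty": -0.003, "tz": 0.9, "rx": -0.003, "ry": 0, "rz": 0.002}, {"tx": 0.284, "ty": -0.003, "tz": 0.9, "rx": -0.003, "ry": 0, "rz": 0.002}]}}

```text
time_s: 3.78
position: [0.6426, 0.0504, 0.1755]
eef_rot: [0.274, 0.096, 0.957, -0.028]
contact_force: [-0.6, 0.3, 0.7]
width: 0.0527
finger_force: 0.0
```

```bash
python3 - <<'E'
from h import *
p,T=cur();L=32;s=r.sense();print(s["time_s"],s["contact_force"])
print(delta(tcp_grasp(79,191,L),toolR(L),p,T))
i=r.camera("side")[0];cv2.imwrite("pics/s1.png",cv2.resize(i[160:310,240:440,::-1],None,fx=3,fy=3,interpolation=2))
print(loc("side","tab_grip"),O+SY.apply([.079,0,.191]))
E
```

```text
3.7833 [-0.57681515  0.30431817  0.70137206]
[ 0.007  0.005 -0.    -0.    -0.    -0.001]
[(0.87, array([0.6336, 0.0532, 0.1887])), (0.38, array([0.4731, 0.0533, 0.0824]))] [0.63175502 0.05365266 0.191     ]
```

View pics/s1.png

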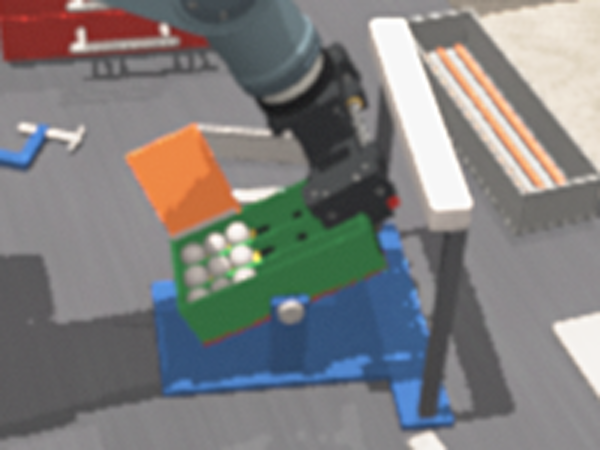

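The fingers straddle the red tab, whose tip shows at about (390,200) in the crop, and they're clear of the lamp. All nine balls are in the channel. I'll close the gripper.

Emit:
{"api": "carry_out", "payload": {"moves": [{"tx": 0.005, "ty": 0.003, "tz": 0, "rx": 0, "ry": 0, "rz": 0}, {"tx": 0.005, "ty": 0.003, "tz": 0, "rx": 0, "ry": 0, "rz": 0}, {"tx": 0.005, "ty": 0.003, "tz": 0, "rx": 0, "ry": 0, "rz": 0}, {"tx": 0.005, "ty": 0.003, "tz": 0, "rx": 0, "ry": 0, "rz": 0}, {"tx": 0.005, "ty": 0.003, "tz": 0, "rx": 0, "ry": 0, "rz": 0}, {"tx": 0.005, "ty": 0.003, "tz": 0, "rx": 0, "ry": 0, "rz": 0}], "fingers": -1, "force": 15}}

```text
time_s: 4.38
position: [0.6414, 0.05, 0.1758]
eef_rot: [0.275, 0.097, 0.956, -0.028]
contact_force: [0.2, 0.2, -0.5]
width: 0.015
finger_force: 0.0
```

```bash
cat >> h.py <<'E'
def arc(a0,a1,L0,L1,n,p,T,dr=0):
    # board angle a0..a1; grasp arc as deltas from pose p,T whose nominal is (a0,L0)
    def pose(a,L):
        R0=.12017+dr;th=np.arctan2(46,111)+.46-a;return tcp_grasp(1000*R0*np.cos(th),100+1000*R0*np.sin(th),L),toolR(L)
    q0=pose(a0,L0)
    for f in np.linspace(0,1,n+1)[1:]:
        q=pose(a0+f*(a1-a0),L0+f*(L1-L0)); print(round(a0+f*(a1-a0),2),list(delta(q[0],q[1],*q0)))
E
python3 - <<'E'
from h import *
p,T=cur();s=r.sense();print(s["time_s"],s["contact_force"],s["width"],s["finger_force"])
arc(0,.94,32,27,20,p,T)
E
```

```text
4.3833 [ 0.20682689  0.2177743  -0.45041589] 0.014969277632420792 0.0
0.05 [np.float64(-0.007), np.float64(-0.0), np.float64(0.027), np.float64(-0.0), np.float64(0.001), np.float64(0.0)]
0.09 [np.float64(-0.013), np.float64(-0.0), np.float64(0.055), np.float64(-0.0), np.float64(0.003), np.float64(0.0)]
0.14 [np.float64(-0.018), np.float64(-0.0), np.float64(0.083), np.float64(0.0), np.float64(0.004), np.float64(0.0)]
0.19 [np.float64(-0.021), np.float64(-0.0), np.float64(0.111), np.float64(0.0), np.float64(0.006), np.float64(0.0)]
0.24 [np.float64(-0.023), np.float64(0.0), np.float64(0.139), np.float64(0.0), np.float64(0.007), np.float64(0.0)]
0.28 [np.float64(-0.023), np.float64(-0.0), np.float64(0.167), np.float64(0.0), np.float64(0.008), np.float64(0.0)]
0.33 [np.float64(-0.023), np.float64(0.0), np.float64(0.195), np.float64(0.0), np.float64(0.01), np.float64(0.0)]
0.38 [np.float64(-0.021), np.float64(-0.0), np.float64(0.223), np.float64(0.0), np.float64(0.011), np.float64(0.0)]
0.42 [np.float64(-0.017), np.float64(0.0), np.float64(0.251), np.float64(0.0), np.float64(0.012), np.fl
[... 569 characters left out ...]
p.float64(0.0)]
0.7 [np.float64(0.03), np.float64(0.0), np.float64(0.414), np.float64(-0.0), np.float64(0.021), np.float64(0.0)]
0.75 [np.float64(0.043), np.float64(-0.0), np.float64(0.44), np.float64(0.0), np.float64(0.022), np.float64(-0.0)]
0.8 [np.float64(0.056), np.float64(0.0), np.float64(0.465), np.float64(0.0), np.float64(0.024), np.float64(0.0)]
0.85 [np.float64(0.071), np.float64(-0.0), np.float64(0.489), np.float64(-0.0), np.float64(0.025), np.float64(0.0)]
0.89 [np.float64(0.087), np.float64(0.0), np.float64(0.513), np.float64(0.0), np.float64(0.026), np.float64(0.0)]
0.94 [np.float64(0.103), np.float64(0.0), np.float64(0.535), np.float64(0.0), np.float64(0.028), np.float64(0.0)]
```

Emit:
{"api": "carry_out", "payload": {"moves": [{"tx": 0, "ty": 0, "tz": 0, "rx": 0, "ry": 0, "rz": 0}, {"tx": 0, "ty": 0, "tz": 0, "rx": 0, "ry": 0, "rz": 0}, {"tx": 0, "ty": 0, "tz": 0, "rx": 0, "ry": 0, "rz": 0}, {"tx": 0, "ty": 0, "tz": 0, "rx": 0, "ry": 0, "rz": 0}, {"tx": -0.004, "ty": 0, "tz": 0.014, "rx": 0, "ry": 0.001, "rz": 0}, {"tx": -0.007, "ty": 0, "tz": 0.027, "rx": 0, "ry": 0.001, "rz": 0}, {"tx": -0.013, "ty": 0, "tz": 0.055, "rx": 0, "ry": 0.003, "rz": 0}, {"tx": -0.018, "ty": 0, "tz": 0.083, "rx": 0, "ry": 0.004, "rz": 0}, {"tx": -0.021, "ty": 0, "tz": 0.111, "rx": 0, "ry": 0.006, "rz": 0}, {"tx": -0.023, "ty": 0, "tz": 0.139, "rx": 0, "ry": 0.007, "rz": 0}, {"tx": -0.023, "ty": 0, "tz": 0.167, "rx": 0, "ry": 0.008, "rz": 0}, {"tx": -0.023, "ty": 0, "tz": 0.195, "rx": 0, "ry": 0.01, "rz": 0}, {"tx": -0.022, "ty": 0, "tz": 0.209, "rx": 0, "ry": 0.01, "rz": 0}, {"tx": -0.021, "ty": 0, "tz": 0.223, "rx": 0, "ry": 0.011, "rz": 0}, {"tx": -0.019, "ty": 0, "tz": 0.237, "rx": 0, "ry": 0.012, "rz": 0}, {"tx": -0.017, "ty": 0, "tz": 0.251, "rx": 0, "ry": 0.012, "rz": 0}]}}

```text
time_s: 5.72
position: [0.6701, 0.0464, 0.1351]
eef_rot: [0.256, 0.097, 0.961, -0.025]
contact_force: [-5.1, 10.8, 7.4]
width: 0.0076
finger_force: 15.0
```

```bash
python3 - <<'E'
from h import *
p,T=cur();s=r.sense();print(s["time_s"],s["contact_force"],s["width"],s["finger_force"],s["wrist_torque"])
i=r.camera("side")[0];cv2.imwrite("pics/s2.png",cv2.resize(i[160:310,240:440,::-1],None,fx=3,fy=3,interpolation=2))
for a in(.42,.68,.95):
  th=np.arctan2(46,111)+.46-a;L=32-a/.94*5
  print(a,L,delta(tcp_grasp(120.17*np.cos(th),100+120.17*np.sin(th),L),toolR(L),p,T))
arc(.42,.95,29.77,27,14,p,T)
E
```

```text
5.7167 [-5.09344946 10.81209476  7.43680024] 0.007581033154387894 14.999908464378677 [1.44166174 0.66447096 0.80427826]
0.42 29.76595744680851 [ 0.001 -0.002  0.006  0.     0.    -0.001]
0.68 28.382978723404257 [ 0.037 -0.002  0.159  0.     0.008 -0.001]
0.95 26.9468085106383 [ 0.114 -0.003  0.302  0.     0.016 -0.001]
0.46 [np.float64(0.003), np.float64(0.0), np.float64(0.023), np.float64(0.0), np.float64(0.001), np.float64(-0.0)]
0.5 [np.float64(0.006), np.float64(0.0), np.float64(0.045), np.float64(-0.0), np.float64(0.002), np.float64(-0.0)]
0.53 [np.float64(0.011), np.float64(0.0), np.float64(0.067), np.float64(-0.0), np.float64(0.003), np.float64(-0.0)]
0.57 [np.float64(0.016), np.float64(-0.0), np.float64(0.09), np.float64(0.0), np.float64(0.004), np.float64(-0.0)]
0.61 [np.float64(0.022), np.float64(-0.0), np.float64(0.112), np.float64(-0.0), np.float64(0.005), np.float64(0.0)]
0.65 [np.float64(0.029), np.float64(-0.0), np.float64(0.133), np.float64(0.0), np.float64(0.007), np.float64(-0.0)]
0.68 [np.float64(0.037), np.float64(-0.0), np.float64(0.155), np.float64(-0.0), np.float64(0.008), np.float64(-0.0)]
0.72 [np.float64(0.045), np.float64(-0.0), np.float64(0.176), np.float64(-0.0), np.float64(0.009), np.float64(-0.0)]
0.76 [np.float64(0.055), np.float64(0.0), np.float64(0.197), np.float64(-0.0), np.float64(0.01), np.float64(-0.0)]
0.8 [np.float64(0.065), np.float64(-0.0), np.float64(0.217), np.float64(0.0), np.float64(0.011), np.float64(0.0)]
0.84 [np.float64(0.076), np.float64(-0.0), np.float64(0.238), np.float64(0.0), np.float64(0.012), np.float64(-0.0)]
0.87 [np.float64(0.087), np.float64(0.0), np.float64(0.257), np.float64(-0.0), np.float64(0.013), np.float64(-0.0)]
0.91 [np.float64(0.1), np.float64(-0.0), np.float64(0.277), np.float64(-0.0), np.float64(0.014), np.float64(-0.0)]
0.95 [np.float64(0.113), np.float64(-0.0), np.float64(0.295), np.float64(0.0), np.float64(0.015), np.float64(0.0)]
```

View pics/s2.png

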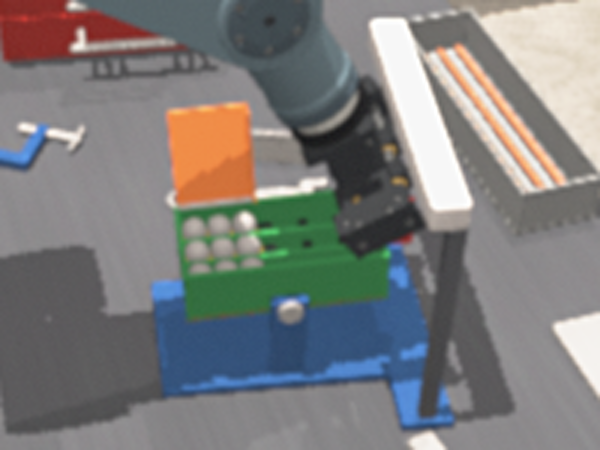

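The board is nearly level, with all nine balls still in the channel (crop x 180–260) and the fin gripped. I'll continue slowly.

Emit:
{"api": "carry_out", "payload": {"moves": [{"tx": 0.002, "ty": 0.002, "tz": 0.012, "rx": 0, "ry": 0.001, "rz": 0}, {"tx": 0.003, "ty": 0.004, "tz": 0.023, "rx": 0, "ry": 0.001, "rz": 0}, {"tx": 0.005, "ty": 0.005, "tz": 0.034, "rx": 0, "ry": 0.002, "rz": 0}, {"tx": 0.006, "ty": 0.005, "tz": 0.045, "rx": 0, "ry": 0.002, "rz": 0}, {"tx": 0.008, "ty": 0.005, "tz": 0.056, "rx": 0, "ry": 0.003, "rz": 0}, {"tx": 0.011, "ty": 0.005, "tz": 0.067, "rx": 0, "ry": 0.003, "rz": 0}, {"tx": 0.013, "ty": 0.005, "tz": 0.078, "rx": 0, "ry": 0.004, "rz": 0}, {"tx": 0.015, "ty": 0.005, "tz": 0.085, "rx": 0, "ry": 0.004, "rz": 0}, {"tx": 0.016, "ty": 0.005, "tz": 0.09, "rx": 0, "ry": 0.004, "rz": 0}, {"tx": 0.016, "ty": 0.005, "tz": 0.09, "rx": 0, "ry": 0.004, "rz": 0}, {"tx": 0.016, "ty": 0.005, "tz": 0.09, "rx": 0, "ry": 0.004, "rz": 0}, {"tx": 0.016, "ty": 0.005, "tz": 0.09, "rx": 0, "ry": 0.004, "rz": 0}, {"tx": 0.018, "ty": 0.005, "tz": 0.1, "rx": 0, "ry": 0.005, "rz": 0}, {"tx": 0.022, "ty": 0.005, "tz": 0.112, "rx": 0, "ry": 0.005, "rz": 0}, {"tx": 0.025, "ty": 0.005, "tz": 0.122, "rx": 0, "ry": 0.006, "rz": 0}, {"tx": 0.029, "ty": 0.005, "tz": 0.133, "rx": 0, "ry": 0.007, "rz": 0}, {"tx": 0.033, "ty": 0.005, "tz": 0.144, "rx": 0, "ry": 0.007, "rz": 0}, {"tx": 0.037, "ty": 0.005, "tz": 0.155, "rx": 0, "ry": 0.008, "rz": 0}]}}

```text
time_s: 7.27
position: [0.6787, 0.0447, 0.1041]
eef_rot: [0.244, 0.097, 0.965, -0.024]
contact_force: [-5.9, 6.3, 5.2]
width: 0.0078
finger_force: 15.0
```

```bash
python3 - <<'E'
from h import *
p,T=cur();s=r.sense();print(s["time_s"],s["contact_force"],s["width"],s["finger_force"],s["wrist_torque"])
i=r.camera("top")[0];cv2.imwrite("pics/t2.png",cv2.resize(i[120:290,230:410,::-1],None,fx=3,fy=3,interpolation=2))
a=.68;th=np.arctan2(46,111)+.46-a;L=28.38
print(a,L,delta(tcp_grasp(120.17*np.cos(th),100+120.17*np.sin(th),L),toolR(L),p,T))
arc(.68,.95,28.38,27,7,p,T)
E
```

```text
7.2667 [-5.87284463  6.26260365  5.18124075] 0.0077517683221149675 15.0008984352462 [0.92762618 0.61693679 0.44162175]
0.68 28.38 [-0.002 -0.002  0.002 -0.    -0.    -0.001]
0.72 [np.float64(0.008), np.float64(-0.0), np.float64(0.022), np.float64(0.0), np.float64(0.001), np.float64(-0.0)]
0.76 [np.float64(0.017), np.float64(-0.0), np.float64(0.043), np.float64(0.0), np.float64(0.002), np.float64(-0.0)]
0.8 [np.float64(0.027), np.float64(0.0), np.float64(0.065), np.float64(0.0), np.float64(0.003), np.float64(0.0)]
0.83 [np.float64(0.037), np.float64(-0.0), np.float64(0.085), np.float64(-0.0), np.float64(0.004), np.float64(0.0)]
0.87 [np.float64(0.049), np.float64(-0.0), np.float64(0.106), np.float64(0.0), np.float64(0.005), np.float64(0.0)]
0.91 [np.float64(0.061), np.float64(-0.0), np.float64(0.126), np.float64(0.0), np.float64(0.007), np.float64(0.0)]
0.95 [np.float64(0.074), np.float64(-0.0), np.float64(0.145), np.float64(0.0), np.float64(0.008), np.float64(0.0)]
```

View pics/t2.png

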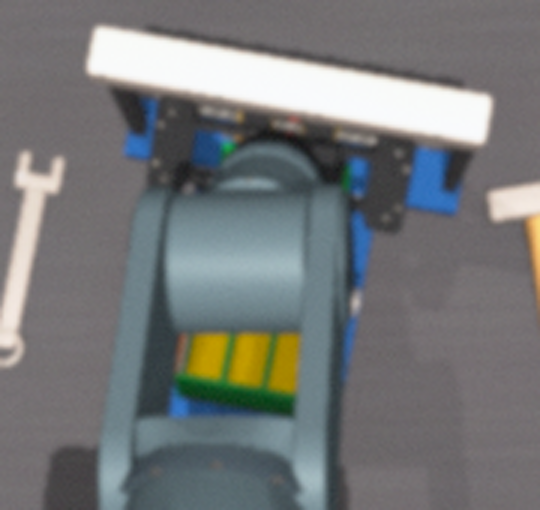

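The channel floor (crop 180–300, 330–400) is empty, so all the balls have rolled forward. I'll tilt to the stop.

Emit:
{"api": "carry_out", "payload": {"moves": [{"tx": 0.004, "ty": 0.003, "tz": 0.011, "rx": 0, "ry": 0.001, "rz": 0}, {"tx": 0.008, "ty": 0.003, "tz": 0.022, "rx": 0, "ry": 0.001, "rz": 0}, {"tx": 0.012, "ty": 0.003, "tz": 0.033, "rx": 0, "ry": 0.002, "rz": 0}, {"tx": 0.017, "ty": 0.003, "tz": 0.043, "rx": 0, "ry": 0.002, "rz": 0}, {"tx": 0.022, "ty": 0.003, "tz": 0.054, "rx": 0, "ry": 0.003, "rz": 0}, {"tx": 0.027, "ty": 0.003, "tz": 0.065, "rx": 0, "ry": 0.003, "rz": 0}, {"tx": 0.032, "ty": 0.003, "tz": 0.075, "rx": 0, "ry": 0.004, "rz": 0}, {"tx": 0.037, "ty": 0.003, "tz": 0.085, "rx": 0, "ry": 0.004, "rz": 0}, {"tx": 0.043, "ty": 0.003, "tz": 0.096, "rx": 0, "ry": 0.005, "rz": 0}, {"tx": 0.049, "ty": 0.003, "tz": 0.106, "rx": 0, "ry": 0.005, "rz": 0}, {"tx": 0.055, "ty": 0.003, "tz": 0.116, "rx": 0, "ry": 0.006, "rz": 0}, {"tx": 0.061, "ty": 0.003, "tz": 0.126, "rx": 0, "ry": 0.007, "rz": 0}, {"tx": 0.066, "ty": 0.003, "tz": 0.134, "rx": 0, "ry": 0.007, "rz": 0}, {"tx": 0.07, "ty": 0.003, "tz": 0.139, "rx": 0, "ry": 0.007, "rz": 0}, {"tx": 0.07, "ty": 0.003, "tz": 0.139, "rx": 0, "ry": 0.007, "rz": 0}, {"tx": 0.07, "ty": 0.003, "tz": 0.139, "rx": 0, "ry": 0.007, "rz": 0}]}}

```text
time_s: 8.65
position: [0.6795, 0.0446, 0.0729]
eef_rot: [0.233, 0.097, 0.967, -0.024]
contact_force: [-7.6, 4.8, 5.6]
width: 0.0075
finger_force: 15.0
```

```bash
python3 - <<'E'
from h import *
p,T=cur();s=r.sense();print(s["time_s"],s["contact_force"],s["width"],s["finger_force"],s["wrist_torque"])
g=SY.inv().apply(p-T.apply([0,0,.019])-O)-[0,0,.1];print("grasp stand",g,"angle",.46+np.arctan2(46,111)-np.arctan2(g[2],g[0]))
i=r.camera("side")[0];cv2.imwrite("pics/s3.png",cv2.resize(i[160:310,240:440,::-1],None,fx=4,fy=4,interpolation=2))
E
```

```text
8.65 [-7.62527703  4.81482669  5.63962721] 0.007494227835834121 15.002026136498898 [0.55832958 0.7548729  0.30218299]
grasp stand [ 0.11891358  0.00049348 -0.01022654] angle 0.9386591827457127
```

View pics/s3.png

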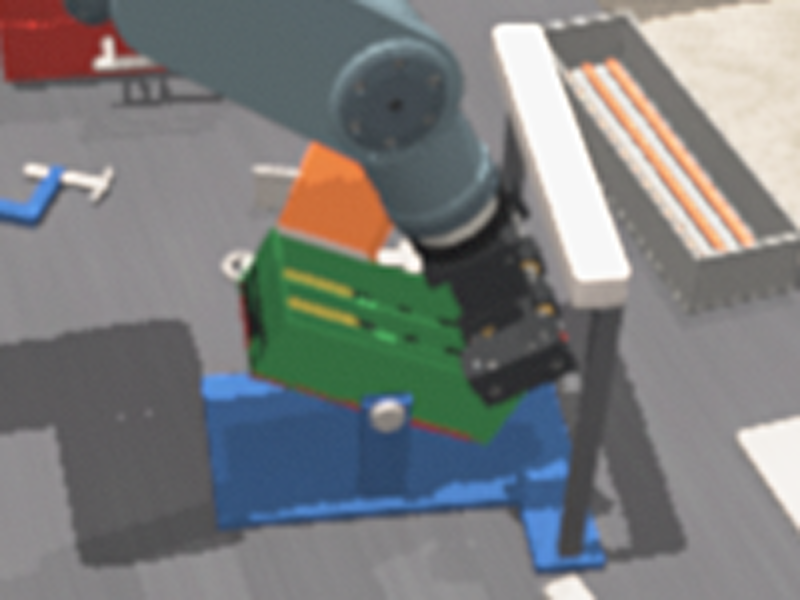

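The board is tilted forward, with the channel empty (yellow strips at crop (320,280)). I'll press slightly further to confirm the stop and let the balls settle.

Emit:
{"api": "carry_out", "payload": {"moves": [{"tx": 0.004, "ty": 0.002, "tz": 0.006, "rx": 0, "ry": 0, "rz": 0}, {"tx": 0.008, "ty": 0.002, "tz": 0.012, "rx": 0, "ry": 0, "rz": 0}, {"tx": 0.01, "ty": 0.002, "tz": 0.016, "rx": 0, "ry": 0, "rz": 0}, {"tx": 0.01, "ty": 0.002, "tz": 0.016, "rx": 0, "ry": 0, "rz": 0}, {"tx": 0.01, "ty": 0.002, "tz": 0.016, "rx": 0, "ry": 0, "rz": 0}, {"tx": 0.01, "ty": 0.002, "tz": 0.016, "rx": 0, "ry": 0, "rz": 0}]}}

```text
time_s: 9.2
position: [0.6809, 0.0443, 0.0713]
eef_rot: [0.235, 0.097, 0.967, -0.024]
contact_force: [-9.9, 1.5, 14.8]
width: 0.0077
finger_force: 15.0
```

```bash
python3 - <<'E'
from h import *
p,T=cur();s=r.sense();print(s["time_s"],s["contact_force"],s["width"],s["finger_force"],s["wrist_torque"])
g=SY.inv().apply(p-T.apply([0,0,.019])-O)-[0,0,.1];print("grasp stand",g,"angle",.46+np.arctan2(46,111)-np.arctan2(g[2],g[0]))
pd,d,P=cloud("side")
hsv=cv2.cvtColor(pd,cv2.COLOR_RGB2HSV)
# fit yellow channel plane -> tilt
B=SY.inv().apply((P-O).reshape(-1,3)).reshape(P.shape)
k=(d>0)&(abs(hsv[...,0].astype(int)-65)<15)&(hsv[...,1]>150)&(B[...,1]<-.04)&(B[...,1]>-.07)&(abs(B[...,0])<.13)&(B[...,2]>.03)
q=B[k];print(k.sum())
# top edge of near wall: top points per x bin
xs=np.arange(-.07,.06,.01);t=[(x,np.percentile(q[abs(q[:,0]-x)<.005,2],97)) for x in xs if (abs(q[:,0]-x)<.005).sum()>4];t=np.array(t);print(np.round(t,3).tolist());print(np.arctan(np.polyfit(t[:,0],t[:,1],1)[0]))
for n in range(1,10):
  pass
print([ (l[0].item() if hasattr(l[0],'item') else l[0],) + (SY.inv().apply(l[1]-O).round(3).tolist(),) for l in loc("side","ball1")])
E
```

```text
9.2 [-9.89424612  1.49054928 14.81050665] 0.007725804906809427 15.001310826382905 [0.07436533 0.54945795 0.05554684]
grasp stand [ 0.12030157  0.00051606 -0.01178197] angle 0.9504961255808938
0
[]Traceback (most recent call last):
  File "<stdin>", line 11, in <module>
IndexError: too many indices for array: array is 1-dimensional, but 2 were indexed
```

```bash
python3 - <<'E'
from h import *
pd,d,P=cloud("side")
B=SY.inv().apply((P-O).reshape(-1,3)).reshape(P.shape)
c=pd.astype(int);gr=(d>0)&(c[...,1]>1.4*c[...,0])&(c[...,1]>1.4*c[...,2])&(abs(B[...,0])<.15)&(abs(B[...,1])<.1)&(B[...,2]>.02)
print(gr.sum(),np.percentile(B[gr],[2,50,98],axis=0).round(3).tolist())
k=gr&(B[...,1]<-.035);q=B[k];print(len(q))
best=min(np.arange(.2,.65,.005),key=lambda s:np.ptp(np.percentile(q[:,2]*np.cos(s)+q[:,0]*np.sin(s),[1,99])));print("tilt fwd",best)
for s in(0.3,.4,.46,.5):
  z=q[:,2]*np.cos(s)+q[:,0]*np.sin(s);x=q[:,0]*np.cos(s)-q[:,2]*np.sin(s);z0=.1*np.cos(s)
  print(s,[round(float(np.percentile(z[abs(x+.1*np.sin(s)-b)<.01]-z0,96))*1000,1) for b in(-.08,-.06,-.04,-.02,0,.02)])
E
```

```text
1757 [[-0.083, -0.055, 0.069], [-0.005, -0.021, 0.126], [0.075, 0.045, 0.173]]
820
tilt fwd 0.3950000000000002
0.3 [51.8, 49.4, 47.4, 43.5, 41.6, 37.8]
0.4 [44.2, 42.9, 42.2, 40.8, 95.1, 38.4]
0.46 [38.7, 39.8, 39.4, 39.7, 91.1, 39.2]
0.5 [35.2, 38.7, 37.7, 39.3, 40.3, 40.1]
```

```bash
python3 - <<'E'
from h import *
import io,contextlib
def short(*a):
    f=io.StringIO()
    with contextlib.redirect_stdout(f): arc(*a)
    print(f.getvalue().replace("np.float64(","").replace(")","").replace("-0.0,","0,"))
short(.945,.42,27,29.77,14,0,0)
short(.42,-.01,29.77,32,16,0,0)
E
```

```text
0.91 [-0.012, 0.0, -0.019, 0, -0.001, -0.0]
0.87 [-0.023, 0, -0.039, 0.0, -0.002, -0.0]
0.83 [-0.034, 0, -0.059, 0, -0.003, -0.0]
0.8 [-0.044, 0, -0.08, 0.0, -0.004, -0.0]
0.76 [-0.053, 0.0, -0.1, 0, -0.005, -0.0]
0.72 [-0.061, 0, -0.121, 0, -0.007, -0.0]
0.68 [-0.068, 0, -0.143, 0, -0.008, -0.0]
0.64 [-0.075, 0, -0.164, 0.0, -0.009, -0.0]
0.61 [-0.081, 0, -0.186, 0, -0.01, -0.0]
0.57 [-0.086, 0, -0.208, 0.0, -0.011, -0.0]
0.53 [-0.09, 0, -0.231, 0.0, -0.012, -0.0]
0.5 [-0.093, 0.0, -0.253, 0, -0.013, -0.0]
0.46 [-0.095, 0.0, -0.275, 0.0, -0.014, -0.0]
0.42 [-0.097, 0, -0.298, 0.0, -0.015, -0.0]

0.39 [-0.001, 0, -0.016, 0.0, -0.001, -0.0]
0.37 [-0.002, 0, -0.032, 0.0, -0.002, -0.0]
0.34 [-0.003, 0, -0.048, 0.0, -0.002, -0.0]
0.31 [-0.003, 0, -0.065, 0.0, -0.003, -0.0]
0.29 [-0.003, 0, -0.081, 0, -0.004, 0.0]
0.26 [-0.002, 0, -0.097, 0.0, -0.005, -0.0]
0.23 [-0.001, 0, -0.113, 0.0, -0.005, 0.0]
0.2 [0.001, 0, -0.129, 0.0, -0.006, -0.0]
0.18 [0.003, 0, -0.145, 0, -0.007, -0.0]
0.15 [0.005, 0, -0.161, 0, -0.008, -0.0]
0.12 [0.008, 0, -0.177, 0.0, -0.009, 0.0]
0.1 [0.012, 0, -0.192, 0.0, -0.009, -0.0]
0.07 [0.015, 0.0, -0.208, 0.0, -0.01, -0.0]
0.04 [0.02, 0, -0.224, 0, -0.011, 0.0]
0.02 [0.024, 0, -0.239, 0, -0.012, 0.0]
-0.01 [0.029, 0.0, -0.254, 0, -0.012, -0.0]
```

Emit:
{"api": "carry_out", "payload": {"moves": [{"tx": -0.008, "ty": 0, "tz": -0.012, "rx": 0, "ry": 0, "rz": 0}, {"tx": -0.015, "ty": 0, "tz": -0.024, "rx": 0, "ry": -0.001, "rz": 0}, {"tx": -0.025, "ty": 0, "tz": -0.043, "rx": 0, "ry": -0.002, "rz": 0}, {"tx": -0.036, "ty": 0, "tz": -0.063, "rx": 0, "ry": -0.003, "rz": 0}, {"tx": -0.047, "ty": 0, "tz": -0.084, "rx": 0, "ry": -0.004, "rz": 0}, {"tx": -0.057, "ty": 0, "tz": -0.105, "rx": 0, "ry": -0.005, "rz": 0}, {"tx": -0.066, "ty": 0, "tz": -0.127, "rx": 0, "ry": -0.007, "rz": 0}, {"tx": -0.074, "ty": 0, "tz": -0.15, "rx": 0, "ry": -0.008, "rz": 0}, {"tx": -0.081, "ty": 0, "tz": -0.172, "rx": 0, "ry": -0.009, "rz": 0}, {"tx": -0.088, "ty": 0, "tz": -0.195, "rx": 0, "ry": -0.01, "rz": 0}, {"tx": -0.094, "ty": 0, "tz": -0.218, "rx": 0, "ry": -0.011, "rz": 0}, {"tx": -0.098, "ty": 0, "tz": -0.242, "rx": 0, "ry": -0.012, "rz": 0}, {"tx": -0.1, "ty": 0, "tz": -0.256, "rx": 0, "ry": -0.013, "rz": 0}, {"tx": -0.102, "ty": 0, "tz": -0.269, "rx": 0, "ry": -0.013, "rz": 0}, {"tx": -0.103, "ty": 0, "tz": -0.28, "rx": 0, "ry": -0.014, "rz": 0}, {"tx": -0.104, "ty": 0, "tz": -0.291, "rx": 0, "ry": -0.014, "rz": 0}, {"tx": -0.105, "ty": 0, "tz": -0.302, "rx": 0, "ry": -0.015, "rz": 0}, {"tx": -0.106, "ty": 0, "tz": -0.313, "rx": 0, "ry": -0.015, "rz": 0}]}}

```text
time_s: 10.8
position: [0.6715, 0.0462, 0.1349]
eef_rot: [0.257, 0.097, 0.961, -0.026]
contact_force: [9.0, 1.2, -6.5]
width: 0.0077
finger_force: 15.0
```

Emit:
{"api": "carry_out", "payload": {"moves": [{"tx": -0.001, "ty": 0, "tz": -0.012, "rx": 0, "ry": 0, "rz": 0}, {"tx": -0.002, "ty": 0, "tz": -0.024, "rx": 0, "ry": -0.001, "rz": 0}, {"tx": -0.003, "ty": 0, "tz": -0.036, "rx": 0, "ry": -0.002, "rz": 0}, {"tx": -0.003, "ty": 0, "tz": -0.048, "rx": 0, "ry": -0.002, "rz": 0}, {"tx": -0.003, "ty": 0, "tz": -0.056, "rx": 0, "ry": -0.003, "rz": 0}, {"tx": -0.003, "ty": 0, "tz": -0.06, "rx": 0, "ry": -0.003, "rz": 0}, {"tx": -0.003, "ty": 0, "tz": -0.06, "rx": 0, "ry": -0.003, "rz": 0}, {"tx": -0.003, "ty": 0, "tz": -0.068, "rx": 0, "ry": -0.003, "rz": 0}, {"tx": -0.003, "ty": 0, "tz": -0.081, "rx": 0, "ry": -0.004, "rz": 0}, {"tx": -0.002, "ty": 0, "tz": -0.097, "rx": 0, "ry": -0.005, "rz": 0}, {"tx": -0.001, "ty": 0, "tz": -0.113, "rx": 0, "ry": -0.005, "rz": 0}, {"tx": 0.001, "ty": 0, "tz": -0.129, "rx": 0, "ry": -0.006, "rz": 0}, {"tx": 0.003, "ty": 0, "tz": -0.145, "rx": 0, "ry": -0.007, "rz": 0}, {"tx": 0.005, "ty": 0, "tz": -0.161, "rx": 0, "ry": -0.008, "rz": 0}, {"tx": 0.008, "ty": 0, "tz": -0.177, "rx": 0, "ry": -0.009, "rz": 0}, {"tx": 0.012, "ty": 0, "tz": -0.192, "rx": 0, "ry": -0.009, "rz": 0}, {"tx": 0.015, "ty": 0, "tz": -0.208, "rx": 0, "ry": -0.01, "rz": 0}, {"tx": 0.019, "ty": 0, "tz": -0.22, "rx": 0, "ry": -0.011, "rz": 0}, {"tx": 0.021, "ty": 0, "tz": -0.23, "rx": 0, "ry": -0.011, "rz": 0}, {"tx": 0.023, "ty": 0, "tz": -0.236, "rx": 0, "ry": -0.012, "rz": 0}]}}

```text
time_s: 12.47
position: [0.6449, 0.0515, 0.1745]
eef_rot: [0.276, 0.097, 0.956, -0.028]
contact_force: [5.3, 0.1, -1.8]
width: 0.0078
finger_force: 15.0
```

```bash
python3 - <<'E'
from h import *
p,T=cur();s=r.sense();print(s["time_s"],s["contact_force"],s["width"],s["finger_force"],s["wrist_torque"])
g=SY.inv().apply(p-T.apply([0,0,.019])-O)-[0,0,.1];print("grasp stand",g,"angle",.46+np.arctan2(46,111)-np.arctan2(g[2],g[0]))
i=r.camera("side")[0];cv2.imwrite("pics/s4.png",cv2.resize(i[160:310,240:440,::-1],None,fx=4,fy=4,interpolation=2))
print(delta(tcp_grasp(79,191,32),toolR(32),p,T))
E
```

```text
12.4667 [ 5.33443661  0.05102007 -1.81975462] 0.007804035929024465 14.999236003495753 [ 0.12694636 -0.50376336  0.2097256 ]
grasp stand [0.08214354 0.00051424 0.09054871] angle 0.018839351256148773
[ 0.012 -0.002 -0.01  -0.001  0.001 -0.001]
```

View pics/s4.png

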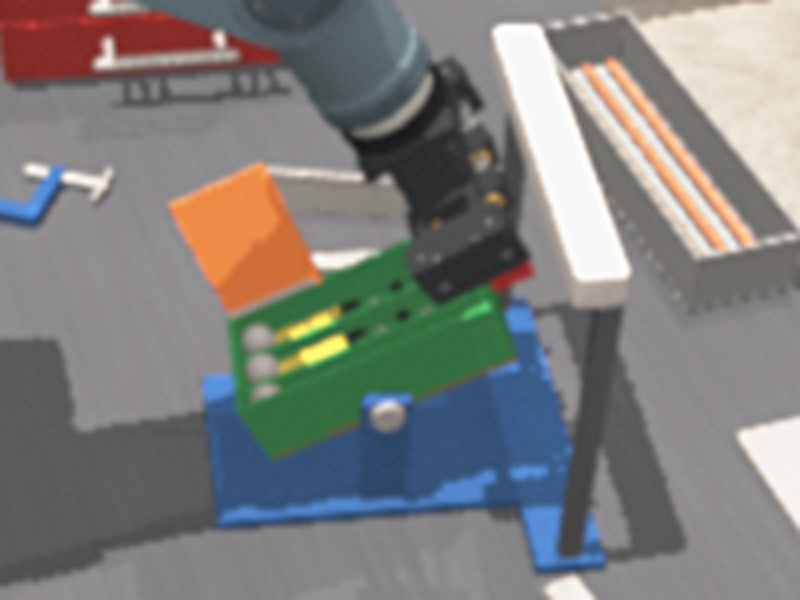

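Three balls are back at the channel's end wall (crop (258,335), (262,365) and (265,390)), so six are in the pockets. I'll finish the tilt to the back stop.

Emit:
{"api": "carry_out", "payload": {"moves": [{"tx": 0.004, "ty": 0, "tz": -0.008, "rx": 0, "ry": 0, "rz": 0}, {"tx": 0.008, "ty": 0, "tz": -0.016, "rx": 0, "ry": 0, "rz": 0}, {"tx": 0.011, "ty": 0, "tz": -0.022, "rx": 0, "ry": 0, "rz": 0}, {"tx": 0.014, "ty": 0, "tz": -0.028, "rx": 0, "ry": 0, "rz": 0}, {"tx": 0.014, "ty": 0, "tz": -0.028, "rx": 0, "ry": 0, "rz": 0}]}}

```text
time_s: 12.93
position: [0.6395, 0.0526, 0.1766]
eef_rot: [0.276, 0.097, 0.956, -0.028]
contact_force: [12.7, 1.1, -9.6]
width: 0.0078
finger_force: 15.0
```

```bash
python3 - <<'E'
from h import *
p,T=cur();s=r.sense();print(s["time_s"],s["contact_force"],s["wrist_torque"])
g=SY.inv().apply(p-T.apply([0,0,.019])-O)-[0,0,.1];print("grasp stand",g,"angle",.46+np.arctan2(46,111)-np.arctan2(g[2],g[0]))
E
```

```text
12.9333 [12.74503446  1.10998743 -9.5911387 ] [ 0.31814079 -0.80121773  0.35101204]
grasp stand [0.07673247 0.00050956 0.09265095] angle -0.026231431670779237
```

Emit:
{"api": "carry_out", "payload": {"moves": [{"tx": -0.003, "ty": 0, "tz": 0.005, "rx": 0, "ry": 0, "rz": 0}, {"tx": -0.003, "ty": 0, "tz": 0.005, "rx": 0, "ry": 0, "rz": 0}, {"tx": -0.003, "ty": 0, "tz": 0.005, "rx": 0, "ry": 0, "rz": 0}, {"tx": -0.003, "ty": 0, "tz": 0.005, "rx": 0, "ry": 0, "rz": 0}, {"tx": -0.003, "ty": 0, "tz": 0.005, "rx": 0, "ry": 0, "rz": 0}, {"tx": -0.003, "ty": 0, "tz": 0.005, "rx": 0, "ry": 0, "rz": 0}, {"tx": -0.003, "ty": 0, "tz": -0.05, "rx": 0, "ry": 0, "rz": 0}, {"tx": -0.003, "ty": 0, "tz": -0.13, "rx": 0, "ry": 0, "rz": 0}, {"tx": -0.003, "ty": 0, "tz": -0.3, "rx": 0, "ry": 0, "rz": 0}, {"tx": -0.003, "ty": 0, "tz": -0.5, "rx": 0, "ry": 0, "rz": 0}, {"tx": -0.003, "ty": 0, "tz": -0.7, "rx": 0, "ry": 0, "rz": 0}, {"tx": -0.003, "ty": 0, "tz": -0.7, "rx": 0, "ry": 0, "rz": 0}], "fingers": 0.1}}

```text
time_s: 13.93
position: [0.5671, 0.0684, 0.3047]
eef_rot: [0.28, 0.096, 0.955, -0.027]
contact_force: [1.3, 0.4, 1.2]
width: 0.0486
finger_force: 0.0
```

```bash
python3 - <<'E'
from h import *
p,T=cur();s=r.sense();print(s["time_s"],p,s["contact_force"],s["width"])
i=r.camera("top")[0];cv2.imwrite("pics/t5.png",cv2.resize(i[120:290,230:410,::-1],None,fx=3,fy=3,interpolation=2))
BT=R.from_euler('y',-np.degrees(.46),degrees=True)
def bd(x,y,z,L=26.4):
    q=O+[0,0,.1]+SY.apply(BT.apply(np.array([x,y,z])/1000));print((x,y,z),q.round(3),delta(q,toolR(L),p,T))
bd(-53,130,190);bd(-53,125,95);bd(-53,15,95);bd(-53,15,190)
pd,d,P=cloud("side")
c=pd.astype(int);k=(d>0)&(c[...,0]>180)&(c[...,1]<.65*c[...,0])&(c[...,2]<.4*c[...,0])
B=BT.inv().apply(SY.inv().apply((P-O-[0,0,.1]).reshape(-1,3))).reshape(P.shape)*1000
k&=(abs(B[...,0]+50)<60)&(abs(B[...,1]-60)<70)&(B[...,2]>40)&(B[...,2]<150)
print(k.sum(),np.percentile(B[k],[3,50,97],axis=0).round())
E
```

```text
13.9333 [0.5670653  0.0684008  0.30465511] [1.30992047 0.3699705  1.20848239] 0.04860476006304209
(-53, 130, 190) [0.451 0.223 0.247] [ 0.766  0.64  -0.147  0.     0.035 -0.001]
(-53, 125, 95) [0.491 0.209 0.162] [ 0.819  0.614  0.325  0.     0.035 -0.001]
(-53, 15, 95) [0.469 0.102 0.162] [ 0.817  0.064  0.325  0.     0.035 -0.001]
(-53, 15, 190) [0.428 0.11  0.247] [ 0.765  0.065 -0.147  0.     0.035 -0.001]
713 [[-84.  47.  45.]
 [-50.  61.  86.]
 [-14.  76. 124.]]
```

View pics/t5.png

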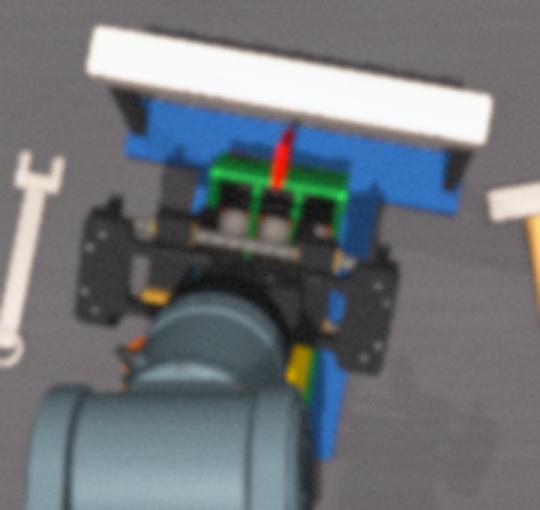

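The tab is free (crop (283,160)), and balls show in the far pockets (crop y≈225). Next I'll move to the flap's outer side with the fingers shut.

Emit:
{"api": "carry_out", "payload": {"moves": [{"tx": 0.766, "ty": 0.64, "tz": -0.15, "rx": 0, "ry": 0.035, "rz": 0}, {"tx": 0.766, "ty": 0.64, "tz": -0.15, "rx": 0, "ry": 0.035, "rz": 0}, {"tx": 0.766, "ty": 0.64, "tz": -0.15, "rx": 0, "ry": 0.035, "rz": 0}, {"tx": 0.766, "ty": 0.64, "tz": -0.15, "rx": 0, "ry": 0.035, "rz": 0}, {"tx": 0.766, "ty": 0.64, "tz": -0.15, "rx": 0, "ry": 0.035, "rz": 0}, {"tx": 0.766, "ty": 0.64, "tz": -0.15, "rx": 0, "ry": 0.035, "rz": 0}, {"tx": 0.78, "ty": 0.64, "tz": 0, "rx": 0, "ry": 0.035, "rz": 0}, {"tx": 0.8, "ty": 0.63, "tz": 0.15, "rx": 0, "ry": 0.035, "rz": 0}, {"tx": 0.82, "ty": 0.62, "tz": 0.325, "rx": 0, "ry": 0.035, "rz": 0}, {"tx": 0.82, "ty": 0.62, "tz": 0.325, "rx": 0, "ry": 0.035, "rz": 0}, {"tx": 0.82, "ty": 0.62, "tz": 0.325, "rx": 0, "ry": 0.035, "rz": 0}], "fingers": -1}}

```text
time_s: 14.95
position: [0.487, 0.2083, 0.1498]
eef_rot: [0.218, 0.098, 0.971, -0.024]
contact_force: [-0.6, 0.0, 0.6]
width: 0.0004
finger_force: 0.0
```

```bash
cat >> h.py <<'E'
BT=R.from_euler('y',-.46)
def bd(x,y,z,p,T,L=26.4):
    q=O+[0,0,.1]+SY.apply(BT.apply(np.array([x,y,z])/1000));print((x,y,z),delta(q,toolR(L),p,T))
E
python3 - <<'E'
from h import *
p,T=cur();s=r.sense();print(s["time_s"],p,s["contact_force"],s["width"])
for y in(125,60,15):bd(-53,y,95,p,T)
i=r.camera("side")[0];cv2.imwrite("pics/s6.png",cv2.resize(i[130:310,200:440,::-1],None,fx=3,fy=3,interpolation=2))
E
```

```text
14.95 [0.4869745  0.20828775 0.14978128] [-0.56916744  0.0280886   0.56825278] 0.0004021240795543838
(-53, 125, 95) [-0.042  0.009 -0.045 -0.002 -0.006 -0.001]
(-53, 60, 95) [-0.043 -0.316 -0.043 -0.002 -0.006 -0.001]
(-53, 15, 95) [-0.043 -0.541 -0.042 -0.002 -0.006 -0.001]
```

View pics/s6.png

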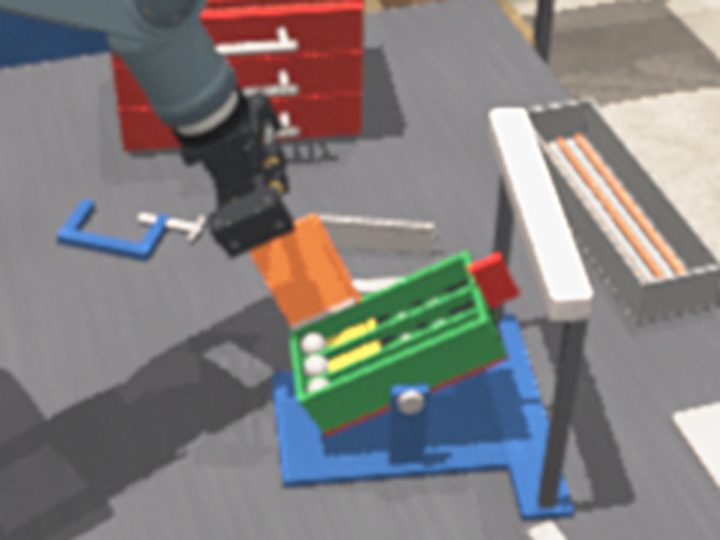

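The tipped-back board holds three balls in the channel (crop (313,345)–(318,385)) and the red tab is free at (495,280). The gripper is outside the open flap. I'll sweep towards -y.

Emit:
{"api": "carry_out", "payload": {"moves": [{"tx": -0.043, "ty": 0, "tz": -0.045, "rx": 0, "ry": -0.006, "rz": 0}, {"tx": -0.043, "ty": -0.05, "tz": -0.045, "rx": 0, "ry": -0.006, "rz": 0}, {"tx": -0.043, "ty": -0.1, "tz": -0.045, "rx": 0, "ry": -0.006, "rz": 0}, {"tx": -0.043, "ty": -0.14, "tz": -0.045, "rx": 0, "ry": -0.006, "rz": 0}, {"tx": -0.043, "ty": -0.17, "tz": -0.045, "rx": 0, "ry": -0.006, "rz": 0}, {"tx": -0.043, "ty": -0.2, "tz": -0.045, "rx": 0, "ry": -0.006, "rz": 0}, {"tx": -0.043, "ty": -0.23, "tz": -0.045, "rx": 0, "ry": -0.006, "rz": 0}, {"tx": -0.043, "ty": -0.26, "tz": -0.045, "rx": 0, "ry": -0.006, "rz": 0}, {"tx": -0.043, "ty": -0.29, "tz": -0.045, "rx": 0, "ry": -0.006, "rz": 0}, {"tx": -0.043, "ty": -0.32, "tz": -0.045, "rx": 0, "ry": -0.006, "rz": 0}, {"tx": -0.043, "ty": -0.35, "tz": -0.045, "rx": 0, "ry": -0.006, "rz": 0}, {"tx": -0.043, "ty": -0.38, "tz": -0.045, "rx": 0, "ry": -0.006, "rz": 0}, {"tx": -0.043, "ty": -0.41, "tz": -0.045, "rx": 0, "ry": -0.006, "rz": 0}, {"tx": -0.043, "ty": -0.44, "tz": -0.045, "rx": 0, "ry": -0.006, "rz": 0}, {"tx": -0.043, "ty": -0.47, "tz": -0.045, "rx": 0, "ry": -0.006, "rz": 0}, {"tx": -0.043, "ty": -0.5, "tz": -0.045, "rx": 0, "ry": -0.006, "rz": 0}, {"tx": -0.043, "ty": -0.53, "tz": -0.045, "rx": 0, "ry": -0.006, "rz": 0}, {"tx": -0.043, "ty": -0.53, "tz": -0.045, "rx": 0, "ry": -0.006, "rz": 0}]}}

```text
time_s: 16.5
position: [0.4708, 0.1043, 0.1652]
eef_rot: [0.231, 0.098, 0.968, -0.024]
contact_force: [-0.4, -0.9, -0.2]
width: 0.0005
finger_force: 0.0
```

Emit:
{"api": "carry_out", "payload": {"moves": [{"tx": 0, "ty": 0, "tz": -0.1, "rx": 0, "ry": 0, "rz": 0}, {"tx": 0, "ty": 0, "tz": -0.3, "rx": 0, "ry": 0, "rz": 0}, {"tx": 0, "ty": 0.1, "tz": -0.5, "rx": 0, "ry": 0, "rz": 0}, {"tx": 0.2, "ty": 0.5, "tz": -0.6, "rx": 0, "ry": 0, "rz": 0}, {"tx": 0.3, "ty": 0.9, "tz": -0.6, "rx": 0, "ry": 0, "rz": 0}, {"tx": 0.3, "ty": 0.9, "tz": -0.6, "rx": 0, "ry": 0, "rz": 0}, {"tx": 0.3, "ty": 0.9, "tz": -0.6, "rx": 0, "ry": 0, "rz": 0}, {"tx": 0.3, "ty": 0.9, "tz": -0.6, "rx": 0, "ry": 0, "rz": 0}]}}

```text
time_s: 17.17
position: [0.4002, 0.3085, 0.245]
eef_rot: [0.231, 0.095, 0.968, -0.022]
contact_force: [-0.3, -1.1, 0.0]
width: 0.0005
finger_force: 0.0
```

```bash
python3 - <<'E'
from h import *
s=r.sense();print(s["time_s"],s["position"],s["contact_force"])
a=r.camera("side")[0][130:310,200:440];b=r.camera("top")[0][110:290,210:450]
cv2.imwrite("pics/s7.png",cv2.resize(np.vstack([a,b])[:,:,::-1],None,fx=1.65,fy=1.65,interpolation=2))
E
```

```text
17.1667 [0.40018218 0.30846918 0.24498724] [-0.25340832 -1.12895067  0.03093418]
```

View pics/s7.png

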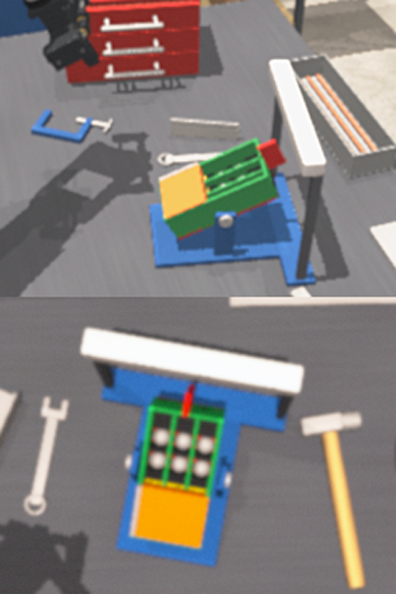

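Six balls sit in the pockets (lower view (162–205, 437–467)) and the flap lies shut. I'll run a quick check of the back tilt against the start, then hand in.

```bash
python3 - <<'E'
from h import *
p,d,P=cloud("top");hsv=cv2.cvtColor(p,cv2.COLOR_RGB2HSV)
red=(d>0)&(abs(P[...,0]-.55)<.16)&(abs(P[...,1]-.07)<.16)&((hsv[...,0]<6)|(hsv[...,0]>174))&(hsv[...,1]>150)&(P[...,2]>.15)
m=np.median(P[red],0);print("tab",red.sum(),P[red].max(0),m)
if abs(m[2]-.2018)<.004: r.close_job();print("done")
E
```

```text
tab 54 [0.65826279 0.05795202 0.21307125] [0.63328006 0.05214854 0.20203986]
the job is handed in; nothing more can be done
done
```

The job is done and handed in: all six pockets are filled, the three leftover balls are in the channel under the shut flap, and the board is tipped fully back. It took about 17 s, and nothing else on the bench was touched.

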